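Light the tracing box and dial its brightness

ROBOT

A 6-joint arm with a two-finger parallel gripper is mounted at the origin on the work surface. World frame = base frame: x ahead of the robot, y to its left, z up, the work surface at z = 0. Lengths are in mm, angles in rad, forces in N, time in s.
With the tool pointing down it reaches from about 350 to 975 mm from the base axis. Payload 7.1 kg.
Tool frame: the origin (TCP) lies at the very end of the fingers, on their centre line; the grasp point (between the pads) lies 19 mm behind it; x points along the fingers, y is the direction in which the jaws open and shut, and the axes are right-handed (so a half turn about x gives the same grasp; the last joint's range is limited). The gripper opens to 88 mm and grips with 3 to 60 N. Pads are 20 mm wide; open, the fingers measure 115 mm over their backs; the gripper's body (75 mm by 178 mm) begins 61 mm behind the grasp point.
Start: joints at [1.31, 0.423, 1.63, -0, 1.089, -0.019], TCP at [149.625, 606.809, 192.775] pointing down, gripper open.
Joint ranges: [-3, 3], [-0.9, 2.11], [0.09, 2.58], [-1.31, 4.45], [0.11, 2.69], [-2.54, 2.54]. Speed limits (rad/s): [2.39, 2.39, 3.01, 3.14, 3.14, 3.14].

INTERFACE

Orientations are given as a rotation vector (axis times angle).
In Python, from workcell import ctrl gives the robot as it stands. The module is installed in compiled form; this text tells all that it offers.
- The arm moves only by the tool carry_out, never from a script. Its argument "commands" is a list of rows, each a list of 6 numbers: the shift along the tool's x, y, z in m, then the turn, a rotation vector about the tool's x, y, z in degrees. In form: [[tx, ty, tz, rx, ry, rz], ...]. A call has 1 to 8 rows; each row shifts and turns the pose as measured when the row begins, along the tool's axes as they then stand; what a row does not reach is not made up. A row lasts 1/8 s, in which the tool goes at most 62.5 mm and 10.7 degrees, less where a joint would pass 70% of its speed; a pose out of reach is approached as far as the arm can. A call with a gripper value outside its range is refused whole. "grip" is the closure, from 0 (fully open) to 1 (shut), set as the call begins (left out, the last holds). The fingers move at their own pace and stop on an object; the grip force is fixed at half the most. Time passes only in rows, so rows that do not move let the fingers close. It gives the time, the measured TCP pose, the force and the opening at its end, in the units of the state.
- ctrl.get_obs(): the state, without advancing time (a new reading comes with each control period).
- ctrl.get_image(name): name is "scene" or "top"; returns a dict with "pixels" (384x512x3 uint8, blue, green, red), "intrinsics" (3x3 intrinsics, pixels), "dist_coeffs" ([k1, k2, p1, p2, k3] as OpenCV has them; the pictures are not rectified), "rvec" (rotation vector, rad) and "tvec" (3), from world to camera coordinates, as OpenCV has them. Camera axes: x right, y down, z forward; pixel columns grow to the right and rows downward; lengths in mm; the calibration is good to about 2 mm. A picture is of the moment at which its call begins. There is no depth.
- ctrl.close_job(): hands the job in, once; it reports no verdict.
The state is a dict: "t": time; "qpos": joint angles; "qvel": joint speeds; "joint_torque": joint torques, N m; "ee_pos": TCP position; "orientation": TCP orientation; "ft_force": force on the tool from outside, world axes, zero at the start; "moment": the same for the moment, N m; "width": finger opening in mm.
Only numpy, scipy, OpenCV 4.12 (cv2) and the standard library are available. Lean on these libraries where they do the work, as an engineer would, in place of code of your own. Each camera call takes 0.05 s, during which the arm holds its last target. There are 200 camera calls.

TASK

The sketch lies ready on the tracing light box: switch the box on by pressing its round push-button all the way in, then turn the larger of its two pointer knobs clockwise, click by click, until it points at the sixth dot of its ring, counted from the smallest dot. Do it with light fingertip pushes on the side of the pointer, not by pinching the knob. Do not lift or shift the box, leave the small knob alone, and do not disturb the drawing things on and around the box.

Things in the scene. Friction and masses are not known exactly. Their poses are not given: they have to be found in the camera images.
- lightbox: Tracing light box, loose on rubber feet, about 2.4 kg: flat aluminium case 360 (x) x 440 (y) x 55 mm high. Origin at the centre of its underside, on the table; x points from the control strip to the far edge (at yaw 0 the strip faces the robot), y left, z up. Its top is level: 80 mm wide control strip along the -x edge at z = 55 mm, white panel with the taped sketch at z = 56 mm.
- strip_middle (a point): Middle of the control strip, on its surface, at (-140, 0, 55) mm in the box's frame. On the strip from left (+y) to right, in the box's frame: large brightness knob at (-142, 105) mm, small tone knob at (-142, -55) mm, round push-button at (-142, -160) mm.
- brightness (a joint): Angle of the large knob (rad): 0 at the first dot, growing clockwise seen from above, one click = 0.5236 (30 degrees): sixth dot 2.618, eighth and last 3.665, just before the end stop. A sprung ball indexes it: it resists with up to about 0.06 N m, and pushed past half-way between two dots it snaps by itself into the next and stays. It starts at the first, second or third dot.
- first_dot (a point): Centre of the first and smallest of the eight flat black dots on the strip around the large knob. They lie on a circle of 34.5 mm radius about its axis, 30 degrees apart, growing clockwise; the first lies 105 degrees anticlockwise from the box's +x, so the sixth lies 45 degrees clockwise from +x.
- brightness_axis (a point): On the axis of the large knob at the top of its pointer bar, 24 mm above the strip; turns with the knob, x along the pointer. Black knob: round skirt of 50 mm diameter, 6 mm high, and on it a pointer bar 12 mm wide, 6 to 24 mm above the strip, from 18 mm behind the axis to a pointed nose 26 mm ahead (full width to 20 mm), white line on top of the nose half.
- brightness_nose (a point): Tip of the large knob's pointer nose, at the top of the bar: 26 mm from the axis, 24 mm above the strip.
- tone (a joint): Angle of the small knob, the light's tone selector (rad), same shape at 0.68 of the size (skirt 34 mm across), 18 mm high, three dots and the same 0.5236 clicks; it stands at its middle dot, 0.5236, and is to be left there.
- tone_axis (a point): Point on the axis of the small knob at the top of its pointer bar, 18 mm above the control strip.
- power (a joint): Travel of the push-button (m): 0 out, 0.004 fully in; springs back when let go.
- power_top (a point): Centre of the top face of the push-button, a plain grey round cap of 26 mm diameter standing 10 mm above the control strip (6 mm when fully in) in a flat dark ring of 37 mm diameter, 3 mm high. It needs about 1.2 N to start moving and 4 N to go fully in (4 mm).
- eraser: Eraser block 58 x 22 x 13 mm in a paper sleeve, loose on the opal panel ahead of and to the left of the large knob. Origin at the centre of its underside. To be left alone.
- sharpener: Small brass pencil sharpener 26 x 16 x 12 mm, loose on the control strip between the two knobs, 85 to 100 mm from the large knob's axis. Origin at the centre of its underside. To be left alone.
- tape: Roll of masking tape, 92 mm outer diameter, 24 mm high, lying on the opal panel by its left edge. Origin at the centre of its underside. To be left alone.
- ink_bottle: Capped amber ink jar, 44 mm diameter, 62 mm high, on the table to the right of the box. Origin under its centre. To be left alone.
- water_jar: Empty glass water jar, 76 mm diameter, 85 mm high, on the table to the right of the box. Origin under its centre. To be left alone.
- paint_tin: Open watercolour tin 215 x 174 x 18 mm with pans, on the table to the left of the box. Origin under its centre. To be left alone.

How it is judged (in metres and radians):
On the way, in this order (a step that is already met when the one before it is completed fails the run):
1. the push-button is pressed in (value of joint power above 0.003 m), for 0.05 s.
2. the button is out again and the large knob rests at the sixth dot (value of joint brightness between 2.488 and 2.748 rad and velocity of joint brightness between -0.2 and 0.2 rad/s and value of joint power below 0.001 m), for 0.3 s.
At the end, for the whole second after the job is handed in: The large knob rests at the sixth dot (joint within 0.13 rad of 2.618), the small knob still at its middle dot, the push-button out again, the light box flat and within 20 mm of where it stood, every loose thing within 30 mm of where it stood (value of joint brightness between 2.488 and 2.748 rad and velocity of joint brightness between -0.1 and 0.1 rad/s and value of joint tone between 0.3236 and 0.7236 rad and value of joint power below 0.001 m and distance of lightbox from where it was at the start of the episode below 0.02 m and angle between lightbox's own z axis and vertical below 0.05 rad and linear speed of lightbox below 0.01 m/s and distance of each of eraser, sharpener, tape, ink_bottle, water_jar, paint_tin from where it was at the start of the episode below 0.03 m); the robot touches nothing.
It fails at once if the light box is shifted by more than 20 mm, or lifted or tipped (distance of lightbox from where it was at the start of the episode above 0.02 m or height (world z) of lightbox above 0.008 m or angle between lightbox's own z axis and vertical above 0.08 rad).
It fails at once if the large knob is straddled and pinched between the fingers (horizontal distance between the grasp point and brightness_axis below 0.007 m and z of the grasp point in the frame of brightness_axis below 0.014 m and contact force between the fingers and lightbox above 1 N).
It fails at once if the box or its controls are pushed with more than 40 N (contact force between the fingers and lightbox above 40 N).
It fails at once if the small knob is turned to another dot (value of joint tone below 0.2636 rad or value of joint tone above 0.7836 rad).
It fails at once if a loose thing is shifted by more than 30 mm, lifted or carried (distance of any of eraser, sharpener, tape, ink_bottle, water_jar, paint_tin from where it was at the start of the episode above 0.03 m).
It also fails if it takes over 54 s, if anything falls off the work surface, if the arm or the gripper's body presses on something with over 40 N, if the wrist force passes 120 N, or if a joint passes its speed limit or range.

## Working session

There is one attempt and no reset: what is moved stays moved. The work goes in short steps, Python scripts to look and compute and a tool call to move; the robot and the scene stay as the last step left them, time stands still between calls to the robot, and variables do not carry over. Pictures are saved under pics/ and viewed, about 8 in all and at most 12, crops included, and the job is handed in when it is done.

Besides the shell and the picture viewer there is one more tool, called after "Call:" as name([rows], argument=value, ...), one row to a line, values as JSON. carry_out: Moves the arm, as the interface text tells. Its arguments: {"type":"object","properties":{"commands":{"type":"array"},"grip":{"type":"number"}},"required":["commands"]}

```bash
mkdir -p pics
cat > h.py <<'E'
import numpy as np, cv2
from scipy.spatial.transform import Rotation as R
from workcell import ctrl
def grab(n,f):
    im=ctrl.get_image(n); cv2.imwrite(f'pics/{f}.png',im['pixels']); np.savez(f'pics/{f}.npz',**im); return im
def ray(im,uv,z):
    K=np.array(im['intrinsics'],float);d=np.array(im['dist_coeffs'],float)
    r=R.from_rotvec(np.array(im['rvec'],float).ravel()).as_matrix();t=np.array(im['tvec'],float).ravel()
    p=cv2.undistortPoints(np.array(uv,float).reshape(-1,1,2),K,d).reshape(-1,2)
    D=np.c_[p,np.ones(len(p))]@r; c=-r.T@t
    return c+D*((z-c[2])/D[:,2])[:,None]
def proj(im,P):
    return cv2.projectPoints(np.array(P,float).reshape(-1,1,3),np.array(im['rvec'],float),np.array(im['tvec'],float),np.array(im['intrinsics'],float),np.array(im['dist_coeffs'],float))[0].reshape(-1,2)
E
python3 - <<'E'
from h import *
a=grab('top','t0');b=grab('scene','s0')
cv2.imwrite('pics/both.png',cv2.resize(a['pixels'],(800,600),interpolation=cv2.INTER_CUBIC))
print({k:np.round(v,3) if not isinstance(v,str) else v for k,v in ctrl.get_obs().items()})
E
```

```text
{'t': np.float64(0.1), 'qpos': array([ 1.31 ,  0.424,  1.631,  0.   ,  1.089, -0.019]), 'qvel': array([ 0.001, -0.002, -0.   , -0.001,  0.001, -0.001]), 'joint_torque': array([ 1.0000e-03, -5.4561e+01, -2.7432e+01,  6.5000e-02,  1.9000e-02,
       -0.0000e+00]), 'ee_pos': array([149.477, 606.307, 192.09 ]), 'orientation': array([ 0.189,  1.563, -0.191]), 'ft_force': array([-0.016,  0.067, -0.478]), 'moment': array([ 0.001,  0.061, -0.069]), 'width': np.float64(87.814)}
```

View pics/both.png

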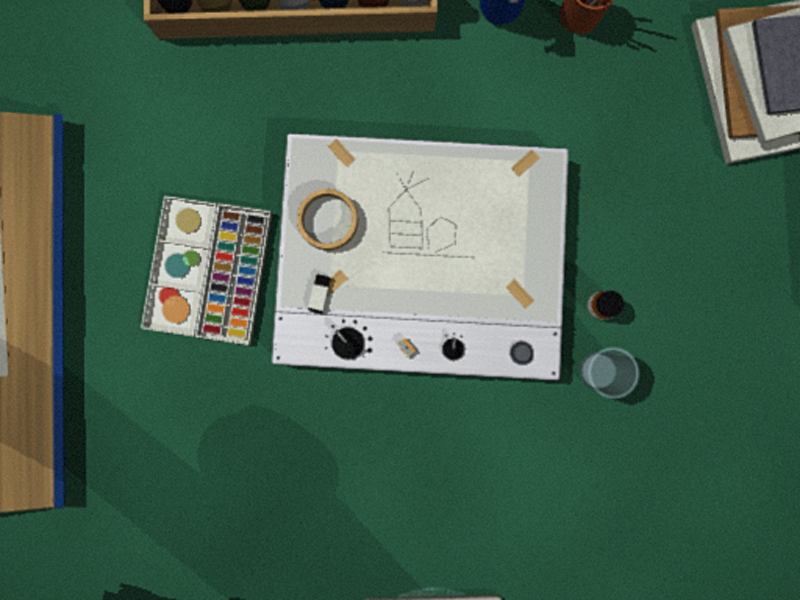

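View pics/s0.png

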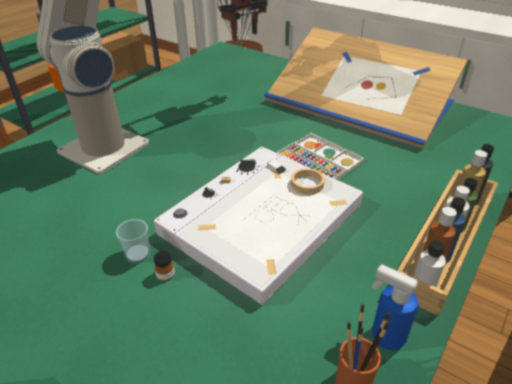

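The top view shows the box with its strip at the bottom: large knob at (348,343), sharpener (405,347), small knob (453,348), button (522,352) in the 800x600 picture. The pointer nose aims up-left. The scene view agrees.

Run:
```python
from h import *
im=dict(np.load('pics/t0.npz'))
s=512/800
c=np.array([[288,134],[568,149],[560,380],[273,363]])*s
P=ray(im,c,55);print(P.round(1))
print(ray(im,np.array([[348,343],[453,348],[522,352],[405,347]])*s,65).round(1))
x0,y0=170,190
crop=im['pixels'][y0:250,x0:370]
cv2.imwrite('pics/c0.png',cv2.resize(crop[:,:95],None,fx=8,fy=8,interpolation=cv2.INTER_CUBIC))
```

```text
[[ 832.5  205.2   55. ]
 [ 797.2 -230.4   55. ]
 [ 440.4 -202.3   55. ]
 [ 477.7  233.3   55. ]]
[[ 505.   117.9   65. ]
 [ 493.3  -40.4   65. ]
 [ 484.5 -144.3   65. ]
 [ 496.8   32.    65. ]]
```

View pics/c0.png

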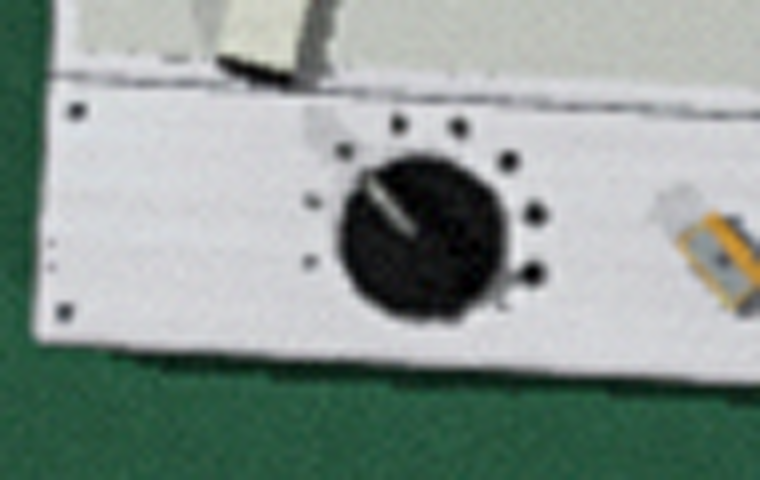

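The crop shows the nose pointing at the third dot (345,150). The first dot is at (309,262) and the sixth at (508,160), so three clicks are needed. Next I'll fit the box pose from the dots and corners.

```bash
cat >> h.py <<'E'
def w(b,x,y): # box->world xy
    c,s=np.cos(b[2]),np.sin(b[2]); return np.array([b[0]+c*x-s*y,b[1]+s*x+c*y])
def row(p,zdir):
    "pose change in tool axes (m, deg) from now to TCP p (mm) tool x down, tool z along zdir (or opposite)"
    o=ctrl.get_obs(); Rn=R.from_rotvec(np.array(o['orientation'])); best=None
    for sg in (1,-1):
        z=sg*np.array([*zdir,0])/np.linalg.norm(zdir); x=np.array([0,0,-1.]); y=np.cross(z,x)
        rv=(Rn.inv()*R.from_matrix(np.c_[x,y,z])).as_rotvec(degrees=True)
        if best is None or np.linalg.norm(rv)<np.linalg.norm(best): best=rv
    d=Rn.inv().apply(np.array(p)-o['ee_pos'])/1000
    print('now',o['t'],np.round(o['ee_pos'],1),'F',np.round(o['ft_force'],2),'q6',np.round(o['qpos'][5],2),'\n tool y',Rn.apply([0,1,0]).round(2),'z',Rn.apply([0,0,1]).round(2),'\n to go',d.round(4),best.round(1))
E
python3 - <<'E'
from h import *
from scipy.optimize import least_squares
im=dict(np.load('pics/t0.npz'))
D=np.array([[309,262],[312,202],[345,150],[398,124],[458,127],[508,160],[535,213],[532,273]])
D=(D+.5)/8-.5+[170,190]
C=(np.array([[288,134],[568,149],[560,380],[273,363]])+.5)*.64-.5
# button cap centre
B=(np.array([[522,352]])+.5)*.64-.5
def model(b):
    a=np.radians(105-30*np.arange(8))
    P=[[*w(b,-142+34.5*np.cos(t),105+34.5*np.sin(t)),55] for t in a]
    P+=[[*w(b,x,y),55] for x,y in [(180,220),(180,-220),(-180,-220),(-180,220)]]
    P+=[[*w(b,-142,-160),63]]
    return proj(im,P)
uv=np.r_[D,C,B]
r=least_squares(lambda b:(model(b)-uv).ravel(),[640,0,-.083],loss='soft_l1')
b=r.x;print(b);print((model(b)-uv).round(2).tolist())
np.save('b.npy',b)
print('knob',w(b,-142,105),'btn',w(b,-142,-160))
u=w([0,0,b[2]],0,-1)
row([*w(b,-142,-160),100],u)
E
```

```text
[ 6.38452085e+02  2.88761407e+00 -8.31639988e-02]
[[-0.02, -0.08], [0.09, -0.08], [0.11, 0.15], [0.18, 0.03], [0.15, 0.08], [0.15, 0.07], [0.13, 0.15], [0.06, 0.15], [-0.65, -1.26], [0.52, -0.76], [-0.19, 0.03], [-1.39, 0.35], [0.24, 0.54]]
knob [505.66501377 119.32040001] btn [ 483.65194921 -144.76372482]
now 0.1 [149.5 606.3 192.1] F [-0.02  0.07 -0.48] q6 -0.02 
 tool y [ 0.24  0.97 -0.  ] z [ 0.97 -0.24 -0.  ] 
 to go [ 0.093  -0.6491  0.5043] [80.9  0.1  0.1]
```

Call:
carry_out([
  [0,-0.045,0.035,0,0,0],
  [0,-0.045,0.035,0,0,0],
  [0,-0.045,0.035,0,0,0],
  [0,-0.045,0.035,0,0,0],
  [0,-0.045,0.035,0,0,0],
  [0,-0.045,0.035,0,0,0],
  [0,-0.045,0.035,0,0,0],
  [0,-0.045,0.035,0,0,0],
], grip=1)

```text
t: 1.1
ee_pos: [338.6, 180.4, 190.7]
orientation: [0.182, 1.562, -0.185]
ft_force: [1.3, 0.2, -0.2]
width: 11.1
```

Call:
carry_out([
  [0,0,0,10,0,0],
  [0,0,0,10,0,0],
  [0,0,0,10,0,0],
  [0,0,0,10,0,0],
  [0,0,0,10,0,0],
  [0,0,0,10,0,0],
  [0,0,0,10,0,0],
  [0,0,0,10,0,0],
])

```text
t: 2.1
ee_pos: [338.5, 174.4, 189.6]
orientation: [1.289, 1.152, -1.296]
ft_force: [0.4, 0.1, 0.3]
width: 0.6
```

Run:
```python
from h import *
b=np.load('b.npy');row([*w(b,-142,-160),75],w([0,0,b[2]],0,-1));print(ctrl.get_obs()['width'],ctrl.get_obs()['qpos'])
```

```text
now 2.1 [338.5 174.4 189.6] F [0.39 0.11 0.3 ] q6 0.56 
 tool y [ 0.99 -0.11 -0.  ] z [-0.11 -0.99  0.  ] 
 to go [0.1154 0.1807 0.3001] [-1.8  0.2  0.1]
0.638211054783091 [ 0.44647714  0.05860593  2.13392821 -0.00278549  0.95300659  0.56213646]
```

Call:
carry_out([
  [0,0.026,0.043,0,0,0],
  [0,0.026,0.043,0,0,0],
  [0,0.026,0.043,0,0,0],
  [0,0.026,0.043,0,0,0],
  [0.015,0.026,0.043,0,0,0],
  [0.02,0.026,0.043,0,0,0],
  [0.03,0.026,0.043,0,0,0],
  [0,0,0,0,0,0],
])

```text
t: 3.1
ee_pos: [489.8, -155.2, 123.2]
orientation: [1.29, 1.151, -1.293]
ft_force: [-0.5, -0.6, 0.4]
width: 0.7
```

Run:
```python
from h import *
b=np.load('b.npy');row([*w(b,-142,-160),65],w([0,0,b[2]],0,-1))
im=grab('scene','s1')
P=proj(im,[[*w(b,-142,-160),65]])[0].astype(int);print(P)
cv2.imwrite('pics/s1c.png',cv2.resize(im['pixels'][P[1]-60:P[1]+40,P[0]-60:P[0]+70],None,fx=5,fy=5,interpolation=cv2.INTER_CUBIC))
```

```text
now 3.1 [ 489.8 -155.2  123.2] F [-0.53 -0.55  0.37] q6 -0.21 
 tool y [ 0.99 -0.11  0.  ] z [-0.11 -0.99  0.  ] 
 to go [ 0.0582 -0.0073 -0.0098] [-1.7  0.2 -0. ]
[179 210]
```

View pics/s1c.png

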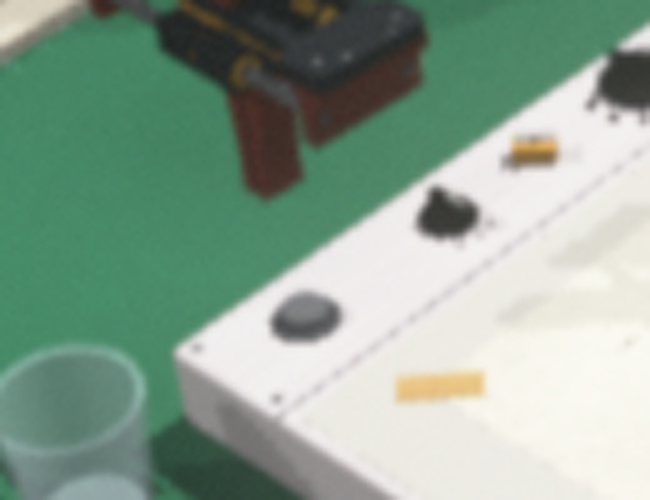

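The crop shows the closed fingertip above and behind the button, which sits at crop (305,315). Everything is clear. Now I'll line up and go down.

Call:
carry_out([
  [0.02,-0.007,-0.01,0,0,0],
  [0.025,0,0,0,0,0],
  [0.003,0,0,0,0,0],
  [0,0,0,0,0,0],
])

```text
t: 3.65
ee_pos: [483.5, -140.2, 78.1]
orientation: [1.289, 1.151, -1.289]
ft_force: [0.0, 0.2, -0.3]
width: 0.1
```

Run:
```python
from h import *
b=np.load('b.npy');row([*w(b,-142,-160),65],w([0,0,b[2]],0,-1))
```

```text
now 3.65 [ 483.5 -140.2   78.1] F [ 0.01  0.22 -0.3 ] q6 -0.19 
 tool y [ 0.99 -0.11  0.  ] z [-0.11 -0.99  0.  ] 
 to go [0.0131 0.0006 0.0044] [-1.5  0.2 -0.2]
```

Call:
carry_out([
  [0.006,0,0.004,0,0,0],
  [0.004,0,0,0,0,0],
  [0.003,0,0,0,0,0],
  [0.002,0,0,0,0,0],
])

```text
t: 4.15
ee_pos: [484.6, -144.7, 64.5]
orientation: [1.29, 1.147, -1.286]
ft_force: [0.2, 0.2, 0.4]
width: 0.6
```

Call:
carry_out([
  [0.002,0,0,0,0,0],
  [0.002,0,0,0,0,0],
  [0,0,0,0,0,0],
])

```text
t: 4.53
ee_pos: [484.5, -144.8, 60.0]
orientation: [1.29, 1.147, -1.287]
ft_force: [0.2, 0.7, -0.2]
width: 0.7
```

Call:
carry_out([
  [0.001,0,0,0,0,0],
  [0.001,0,0,0,0,0],
])

```text
t: 4.78
ee_pos: [484.6, -144.8, 58.0]
orientation: [1.29, 1.147, -1.286]
ft_force: [-0.1, 0.1, -0.6]
width: 0.8
```

Run:
```python
from h import *
b=np.load('b.npy');row([*w(b,-142,-160),60],w([0,0,b[2]],0,-1));o=ctrl.get_obs();print(o['moment'],o['qpos'])
im=grab('scene','s2')
P=[174,212];c=im['pixels'][P[1]-45:P[1]+30,P[0]-45:P[0]+55]
t=grab('top','t2');q=proj(t,[[*w(b,-142,-160),60]])[0].astype(int)
d=t['pixels'][q[1]-37:q[1]+38,q[0]-50:q[0]+50]
cv2.imwrite('pics/s2c.png',cv2.resize(np.vstack([c,d]),None,fx=4,fy=4,interpolation=cv2.INTER_CUBIC))
```

```text
now 4.775 [ 484.6 -144.8   58. ] F [-0.15  0.13 -0.61] q6 -0.2 
 tool y [ 0.99 -0.11  0.01] z [-0.11 -0.99  0.  ] 
 to go [-0.002  -0.001   0.0001] [-1.5  0.2 -0.4]
[-0.11620729  0.06813986  0.03226907] [-0.31243466  0.45742788  1.98115899 -0.00327304  0.6953258  -0.20006552]
```

View pics/s2c.png

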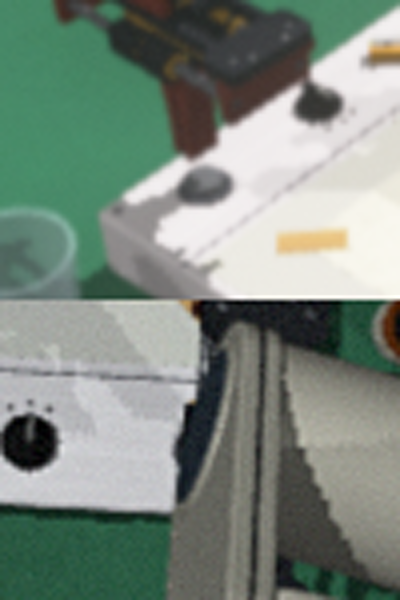

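Run:
```python
from h import *
im=dict(np.load('pics/s2.npz'));b=np.load('b.npy')
print(proj(im,[[*w(b,-142,-160),65],[*w(b,-142,-160),58],[*w(b,-142,-160),158]]))
print('tip?',ray(im,[[176.5,206],[180,212.5]],58),'btn',ray(im,[[180,212.5]],62))
x0,y0=110,140
c=cv2.resize(im['pixels'][y0:240,x0:240],None,fx=6,fy=6,interpolation=cv2.INTER_CUBIC)
o=ctrl.get_obs();p=np.array(o['ee_pos'])
for k,col in ((0,(0,0,255)),(19,(0,255,255)),(80,(255,0,255))):
  for dx,dy in ((0,0),(14,0),(-14,0),(0,10),(0,-10)):
    u=(proj(im,[p+[dx,dy,k]])[0]+.5-[x0,y0])*6; cv2.circle(c,tuple(u.astype(int)),3,col,-1)
cv2.imwrite('pics/s2d.png',c)
```

```text
[[179.1618626  210.37839236]
 [179.47288864 212.40569676]
 [174.79736652 181.9376299 ]]
tip? [[ 459.93040501 -130.43608288   58.        ]
 [ 485.02978154 -144.26275068   58.        ]] btn [[ 488.45717141 -147.32899148   62.        ]]
```

View pics/s2d.png

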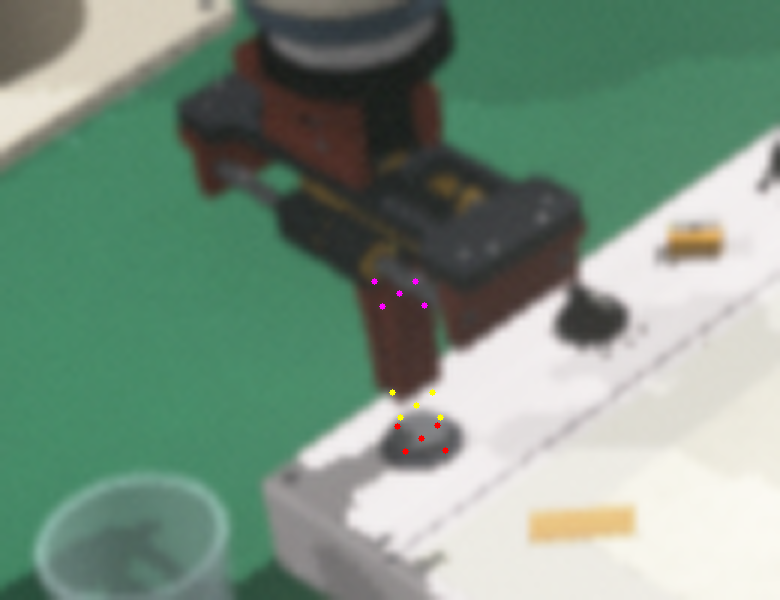

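The overlay shows the finger end at (408,397), near the marks for 19 mm above the reported TCP. So the real tip is either about 17 mm higher than reported or about 25 mm nearer the robot. There's no contact force yet, so I'll feel downward in small steps.

Call:
carry_out([
  [0.001,0,0,0,0,0],
  [0.001,0,0,0,0,0],
  [0.001,0,0,0,0,0],
  [0.001,0,0,0,0,0],
])

```text
t: 5.38
ee_pos: [484.6, -144.8, 53.8]
orientation: [1.29, 1.147, -1.286]
ft_force: [0.5, 0.2, 0.6]
width: 0.7
```

Call:
carry_out([
  [0.001,0,0,0,0,0],
  [0.001,0,0,0,0,0],
  [0.001,0,0,0,0,0],
  [0.001,0,0,0,0,0],
])

```text
t: 5.88
ee_pos: [484.7, -144.8, 49.5]
orientation: [1.29, 1.147, -1.286]
ft_force: [-0.1, -0.0, -0.1]
width: 0.1
```

Call:
carry_out([
  [0.001,0,0,0,0,0],
  [0.001,0,0,0,0,0],
  [0,0,0,0,0,0],
])

```text
t: 6.25
ee_pos: [484.6, -144.8, 47.3]
orientation: [1.29, 1.147, -1.286]
ft_force: [0.4, -0.6, -0.4]
width: 0.7
```

Run:
```python
from h import *
im=grab('scene','s3')
x0,y0=130,150
c=cv2.resize(im['pixels'][y0:230,x0:230],None,fx=7,fy=7,interpolation=cv2.INTER_CUBIC)
o=ctrl.get_obs();p=np.array(o['ee_pos']);print(p,o['ft_force'])
for k,col in ((0,(0,0,255)),(19,(0,255,255))):
    u=(proj(im,[p+[0,0,k]])[0]+.5-[x0,y0])*7; cv2.circle(c,tuple(u.astype(int)),3,col,-1)
cv2.imwrite('pics/s3.png',c)
```

```text
[ 484.6340368  -144.83754415   47.31805888] [-1.43061863 -0.58471678  0.40657869]
```

View pics/s3.png

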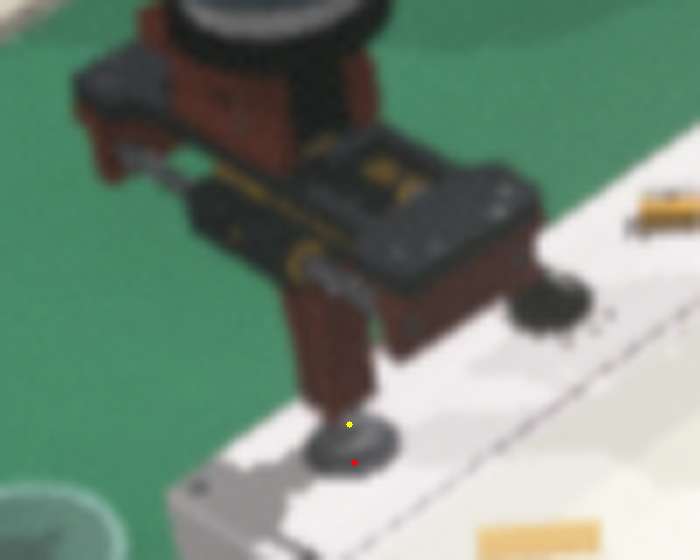

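The finger end at (337,410) is about 20 mm above the reported TCP in line with the button, just over the cap. I'll keep feeling down.

Call:
carry_out([
  [0.001,0,0,0,0,0],
  [0.001,0,0,0,0,0],
  [0,0,0,0,0,0],
])

```text
t: 6.68
ee_pos: [484.7, -144.9, 45.2]
orientation: [1.29, 1.147, -1.286]
ft_force: [0.5, -0.1, 0.4]
width: 0.2
```

Call:
carry_out([
  [0.001,0,0,0,0,0],
  [0.001,0,0,0,0,0],
  [0,0,0,0,0,0],
])

```text
t: 7.05
ee_pos: [484.7, -144.9, 43.1]
orientation: [1.29, 1.147, -1.286]
ft_force: [0.1, -0.0, -1.3]
width: 0.6
```

Call:
carry_out([
  [0.001,0,0,0,0,0],
  [0.001,0,0,0,0,0],
  [0,0,0,0,0,0],
])

```text
t: 7.42
ee_pos: [484.8, -144.9, 40.9]
orientation: [1.29, 1.147, -1.286]
ft_force: [-0.2, 0.5, -0.8]
width: 0.5
```

Call:
carry_out([
  [0.001,0,0,0,0,0],
  [0.001,0,0,0,0,0],
  [0,0,0,0,0,0],
])

```text
t: 7.8
ee_pos: [484.7, -144.9, 38.8]
orientation: [1.29, 1.147, -1.286]
ft_force: [-0.5, 1.2, -0.1]
width: 0.4
```

Run:
```python
from h import *
im=grab('scene','s4')
x0,y0=145,165
c=cv2.resize(im['pixels'][y0:230,x0:225],None,fx=9,fy=9,interpolation=cv2.INTER_CUBIC)
o=ctrl.get_obs();p=np.array(o['ee_pos']);print(p,o['ft_force'],o['qpos'])
for k,col in ((0,(0,0,255)),(19,(0,255,255)),(26,(255,0,255))):
    u=(proj(im,[p+[0,0,k]])[0]+.5-[x0,y0])*9; cv2.circle(c,tuple(u.astype(int)),3,col,-1)
cv2.imwrite('pics/s4.png',c)
```

```text
[ 484.79333981 -144.90454679   38.83566335] [ 0.43301595 -0.04402372  0.5728844 ] [-0.31255899  0.49273919  1.9869981  -0.00344877  0.65414618 -0.19991531]
```

View pics/s4.png

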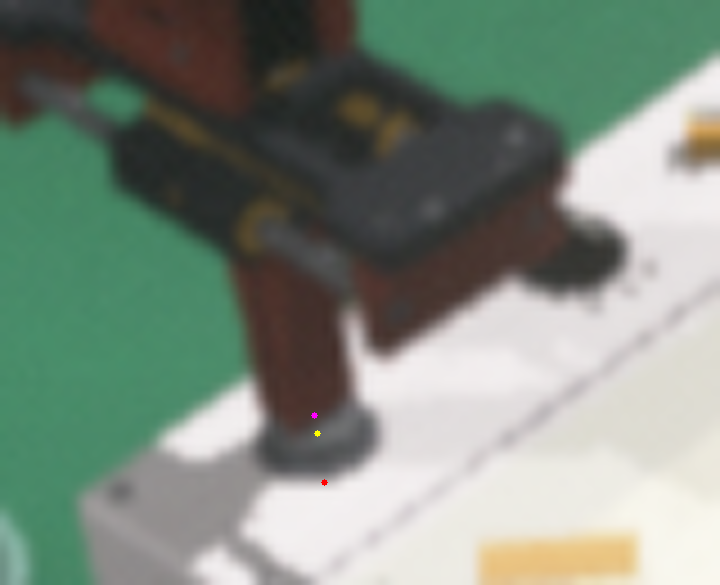

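The finger end, around (310,425), now covers the back of the cap, 19–26 mm above the reported TCP. It should be about to touch.

Call:
carry_out([
  [0.001,0,0,0,0,0],
  [0,0,0,0,0,0],
])

```text
t: 8.1
ee_pos: [484.8, -144.9, 37.8]
orientation: [1.29, 1.147, -1.286]
ft_force: [-0.3, 0.9, 0.5]
width: 0.3
```

Call:
carry_out([
  [0.001,0,0,0,0,0],
  [0,0,0,0,0,0],
])

```text
t: 8.35
ee_pos: [484.9, -144.9, 36.7]
orientation: [1.29, 1.147, -1.286]
ft_force: [0.3, -0.2, -0.2]
width: 0.4
```

Call:
carry_out([
  [0.001,0,0,0,0,0],
  [0,0,0,0,0,0],
])

```text
t: 8.6
ee_pos: [484.8, -144.9, 35.7]
orientation: [1.29, 1.147, -1.286]
ft_force: [-0.2, 0.5, -0.4]
width: 0.8
```

Call:
carry_out([
  [0.001,0,0,0,0,0],
  [0,0,0,0,0,0],
])

```text
t: 8.85
ee_pos: [484.9, -145.0, 34.8]
orientation: [1.29, 1.147, -1.286]
ft_force: [0.5, 0.4, 1.4]
width: 0.1
```

Call:
carry_out([
  [0.001,0,0,0,0,0],
  [0,0,0,0,0,0],
])

```text
t: 9.1
ee_pos: [484.9, -145.0, 33.8]
orientation: [1.29, 1.147, -1.286]
ft_force: [-0.9, 0.4, 1.8]
width: 0.3
```

Call:
carry_out([
  [0.001,0,0,0,0,0],
  [0,0,0,0,0,0],
])

```text
t: 9.35
ee_pos: [484.9, -144.9, 32.9]
orientation: [1.29, 1.147, -1.286]
ft_force: [-0.8, 0.2, 2.3]
width: 0.5
```

Contact began at a reported z of about 35 mm, so the reported height reads about 30 mm low. The button's spring is loading; I'll press on to the end.

Call:
carry_out([
  [0.001,0,0,0,0,0],
  [0,0,0,0,0,0],
])

```text
t: 9.6
ee_pos: [484.9, -144.9, 31.9]
orientation: [1.29, 1.147, -1.286]
ft_force: [-1.4, -0.4, 4.1]
width: 0.5
```

Call:
carry_out([
  [0.001,0,0,0,0,0],
  [0,0,0,0,0,0],
])

```text
t: 9.85
ee_pos: [485.0, -145.0, 31.4]
orientation: [1.29, 1.147, -1.286]
ft_force: [-1.0, 1.9, 6.4]
width: 0.3
```

Call:
carry_out([
  [0.001,0,0,0,0,0],
  [0,0,0,0,0,0],
])

```text
t: 10.1
ee_pos: [484.9, -145.0, 31.5]
orientation: [1.29, 1.147, -1.286]
ft_force: [-0.8, -1.1, 4.1]
width: 0.6
```

Call:
carry_out([
  [0.002,0,0,0,0,0],
  [0.002,0,0,0,0,0],
])

```text
t: 10.35
ee_pos: [485.0, -145.0, 30.6]
orientation: [1.29, 1.147, -1.286]
ft_force: [-10.6, 2.9, 37.3]
width: 0.8
```

Fully pressed: it bottomed at about z 31.4, so true tip height is reported plus about 29.7 mm. Raising now.

Call:
carry_out([
  [-0.01,0,0,0,0,0],
  [-0.03,0,0,0,0,0],
  [-0.03,0,0,0,0,0],
  [0,0,0,0,0,0],
])

```text
t: 10.85
ee_pos: [484.9, -144.8, 102.5]
orientation: [1.29, 1.146, -1.286]
ft_force: [0.9, -1.3, 0.2]
width: 0.3
```

```bash
cat >> h.py <<'E'
def knob(phi,off,r,z,zoff=29.7,dxy=(0,0)):
    "row for fingertip: pointer angle phi deg (box frame, ccw from +x), off = TCP offset ccw from pointer line, true tip height z"
    b=np.load('b.npy'); a=np.radians(phi)
    xy=w(b,-142+r*np.cos(a)-off*np.sin(a),105+r*np.sin(a)+off*np.cos(a))+dxy
    row([*xy,z-zoff],w([0,0,b[2]],np.sin(a),-np.cos(a)))
E
python3 - <<'E'
from h import *
b=np.load('b.npy')
knob(45,28,22,71)
t=grab('top','t3');q=proj(t,[[*w(b,-142,-40),60]])[0].astype(int)
cv2.imwrite('pics/t3.png',cv2.resize(t['pixels'][q[1]-60:q[1]+60,q[0]-110:q[0]+90],None,fx=4,fy=4,interpolation=cv2.INTER_CUBIC))
E
```

```text
now 10.85 [ 484.9 -144.8  102.5] F [ 0.87 -1.3   0.21] q6 -0.2 
 tool y [ 0.99 -0.11  0.01] z [-0.11 -0.99  0.  ] 
 to go [ 0.0599 -0.014  -0.3003] [-46.5   0.4  -0.4]
```

Call:
carry_out([
  [0,-0.002,-0.05,0,0,0],
  [0,-0.002,-0.05,0,0,0],
  [0,-0.002,-0.05,0,0,0],
  [0,-0.002,-0.05,0,0,0],
  [0,-0.002,-0.05,0,0,0],
  [0,-0.002,-0.045,0,0,0],
])

```text
t: 11.65
ee_pos: [501.9, 155.1, 92.3]
orientation: [1.289, 1.15, -1.3]
ft_force: [0.3, -0.2, -0.8]
width: 0.8
```

Call:
carry_out([
  [0,0,0,-9.5,0,0],
  [0,0,0,-9.5,0,0],
  [0,0,0,-9.5,0,0],
  [0,0,0,-9.5,0,0],
  [0,0,0,-9.5,0,0],
  [0,0,0,0,0,0],
])

```text
t: 12.4
ee_pos: [496.2, 157.9, 82.7]
orientation: [0.636, 1.484, -0.66]
ft_force: [0.1, -0.8, 0.6]
width: 0.4
```

```bash
python3 -c "
from h import *
knob(45,28,22,71)"
```

```text
now 12.4 [496.2 157.9  82.7] F [ 0.08 -0.82  0.62] q6 -0.45 
 tool y [ 0.74  0.68 -0.02] z [ 0.68 -0.74 -0.  ] 
 to go [0.0412 0.0047 0.0079] [ 2.3 -0.2  1. ]
```

Call:
carry_out([
  [0,0.005,0.008,2,0,1],
  [0.02,0,0,0,0,0],
  [0,0,0,0,0,0],
])

```text
t: 12.78
ee_pos: [506.0, 154.8, 60.8]
orientation: [0.685, 1.465, -0.682]
ft_force: [-0.0, -0.3, 0.7]
width: 0.3
```

Run:
```python
from h import *
knob(45,28,22,71)
im=grab('scene','s5');b=np.load('b.npy')
k=proj(im,[[*w(b,-142,105),79]])[0].astype(int);x0,y0=k[0]-45,k[1]-45
c=cv2.resize(im['pixels'][y0:y0+75,x0:x0+90],None,fx=8,fy=8,interpolation=cv2.INTER_CUBIC)
p=np.array(ctrl.get_obs()['ee_pos'])
a=np.radians(45)
for P,col in ((p+[0,0,29.7],(0,0,255)),([*w(b,-142,105),79],(0,255,255)),([*w(b,-142+26*np.cos(a),105+26*np.sin(a)),79],(255,0,255))):
    u=(proj(im,[P])[0]+.5-[x0,y0])*8; cv2.circle(c,tuple(u.astype(int)),3,col,-1)
cv2.imwrite('pics/s5.png',c)
```

```text
now 12.775 [506.  154.8  60.8] F [-0.02 -0.35  0.73] q6 -0.43 
 tool y [ 0.77  0.64 -0.  ] z [ 0.64 -0.77 -0.  ] 
 to go [ 0.0195 -0.0012 -0.001 ] [-0.4 -0.3  0. ]
```

View pics/s5.png

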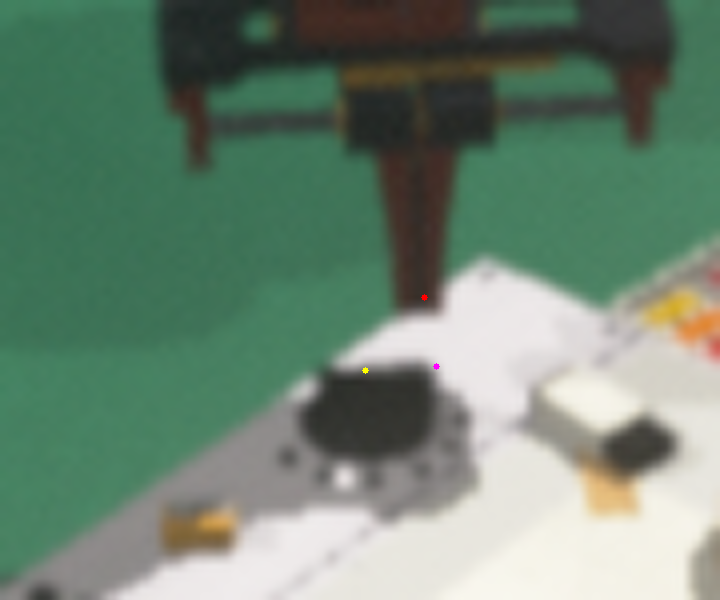

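The fingertip end at (418,308) agrees with the predicted red mark (424,297). It's left of the nose, marked magenta, and clear of the eraser. Lowering beside the pointer.

Call:
carry_out([
  [0.01,-0.003,0,0,0,0],
  [0.007,0,0,0,0,0],
  [0,0,0,0,0,0],
])

```text
t: 13.2
ee_pos: [505.3, 153.1, 44.6]
orientation: [0.689, 1.461, -0.682]
ft_force: [0.1, 0.0, 0.0]
width: 0.4
```

```bash
python3 -c "
from h import *
knob(45,16,19,71)"
```

```text
now 13.2 [505.3 153.1  44.6] F [0.07 0.04 0.  ] q6 -0.43 
 tool y [0.77 0.64 0.  ] z [ 0.64 -0.77 -0.  ] 
 to go [ 0.0032 -0.0025  0.01  ] [-0.5 -0.2 -0.2]
```

Call:
carry_out([
  [0.001,-0.0025,0.003,0,0,0],
  [0,0,0.003,0,0,0],
  [0,0,0.003,0,0,0],
])

```text
t: 13.58
ee_pos: [509.6, 144.4, 43.9]
orientation: [0.689, 1.461, -0.681]
ft_force: [-2.5, 6.5, 0.6]
width: 0.8
```

```bash
python3 -c "
from h import *
knob(45,16,19,71);knob(37,16,19,71)"
```

```text
now 13.575 [509.6 144.4  43.9] F [-2.46  6.5   0.62] q6 -0.45 
 tool y [0.77 0.64 0.  ] z [ 0.64 -0.77 -0.  ] 
 to go [ 0.0026 -0.0002  0.0006] [-0.5 -0.2 -0.2]
now 13.575 [509.6 144.4  43.9] F [-2.46  6.5   0.62] q6 -0.45 
 tool y [0.77 0.64 0.  ] z [ 0.64 -0.77 -0.  ] 
 to go [0.0026 0.0018 0.0034] [ 7.5 -0.2 -0.2]
```

Contact is made on the pointer's side where expected. Now I'll sweep the first click in step with the pointer.

Call:
carry_out([
  [0,0.002,0.0028,8,0,0],
  [0,0.002,0.0028,8,0,0],
  [0,0.002,0.0028,8,0,0],
])

```text
t: 13.95
ee_pos: [519.7, 141.1, 44.2]
orientation: [1.02, 1.324, -1.01]
ft_force: [0.1, 0.4, 0.3]
width: 0.8
```

```bash
python3 -c "
from h import *
knob(21,16,19,71)"
```

```text
now 13.95 [519.7 141.1  44.2] F [0.1  0.42 0.35] q6 -0.03 
 tool y [0.97 0.26 0.  ] z [ 0.26 -0.97 -0.01] 
 to go [ 0.0029 -0.0005  0.001 ] [-1.3 -0.3 -0.2]
```

Call:
carry_out([
  [0,0.002,0.0035,8,0,0],
  [0,0.002,0.0028,7.5,0,0],
])

```text
t: 14.2
ee_pos: [525.0, 136.5, 44.3]
orientation: [1.231, 1.205, -1.219]
ft_force: [-0.1, 0.8, -1.5]
width: 0.6
```

```bash
python3 -c "
from h import *
knob(5,16,19,71)"
```

```text
now 14.2 [525.  136.5  44.3] F [-0.14  0.75 -1.46] q6 0.24 
 tool y [ 1.   -0.02  0.  ] z [-0.02 -1.   -0.01] 
 to go [ 0.003  -0.0004  0.0012] [-1.4 -0.5 -0.1]
```

Call:
carry_out([
  [0,0.002,0.0035,7,0,0],
  [0,0.002,0.0028,7,0,0],
])

```text
t: 14.45
ee_pos: [528.8, 130.4, 44.5]
orientation: [1.416, 1.074, -1.403]
ft_force: [-1.3, 4.7, -0.8]
width: 0.3
```

Run:
```python
from h import *
knob(-10,16,19,71)
im=grab('scene','s6');b=np.load('b.npy')
k=proj(im,[[*w(b,-142,105),79]])[0].astype(int);x0,y0=k[0]-40,k[1]-35
cv2.imwrite('pics/s6.png',cv2.resize(im['pixels'][y0:y0+65,x0:x0+80],None,fx=9,fy=9,interpolation=cv2.INTER_CUBIC))
```

```text
now 14.45 [528.8 130.4  44.5] F [-1.25  4.69 -0.77] q6 0.48 
 tool y [ 0.96 -0.27 -0.  ] z [-0.27 -0.96 -0.01] 
 to go [ 0.0032 -0.0006  0.0007] [-0.9 -0.6  0.1]
```

View pics/s6.png

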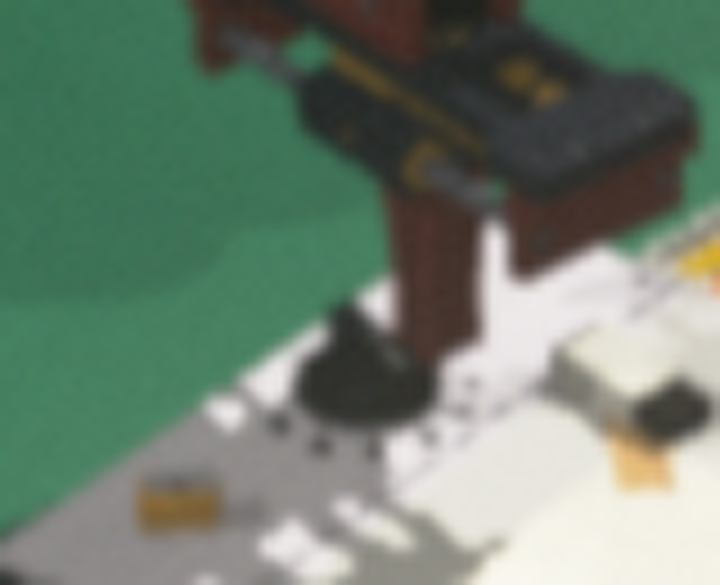

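The fingertip is at the side of the pointer around (420,350), with the eraser and sharpener untouched. There's still a load of 5 N, so I'll keep going a little.

Call:
carry_out([
  [0,0.0012,0.0018,4,0,0],
])

```text
t: 14.62
ee_pos: [530.0, 128.4, 44.6]
orientation: [1.47, 1.031, -1.456]
ft_force: [-0.9, 2.7, -1.7]
width: 0.3
```

Call:
carry_out([
  [0,0,0,0,0,0],
])

```text
t: 14.75
ee_pos: [530.2, 128.3, 44.7]
orientation: [1.469, 1.032, -1.454]
ft_force: [0.1, 0.5, -0.5]
width: 0.4
```

```bash
python3 -c "
from h import *
knob(-15,16,19,71)"
```

```text
now 14.75 [530.2 128.3  44.7] F [ 0.11  0.5  -0.55] q6 0.55 
 tool y [ 0.94 -0.34 -0.  ] z [-0.34 -0.94 -0.01] 
 to go [ 0.0034 -0.0011  0.0008] [-0.1 -0.6  0. ]
```

Force dropped, so it snapped to the fifth dot. Now the last click, ending in finer steps.

Call:
carry_out([
  [0.001,0.001,0.0032,8,0,0],
  [0,0.002,0.0028,8,0,0],
  [0,0.001,0.0015,4,0,0],
])

```text
t: 15.12
ee_pos: [532.0, 119.8, 44.4]
orientation: [1.713, 0.802, -1.694]
ft_force: [0.4, 2.0, -0.3]
width: 0.7
```

Call:
carry_out([
  [0,0,0,0,0,0],
])

```text
t: 15.25
ee_pos: [532.3, 119.8, 44.5]
orientation: [1.711, 0.804, -1.692]
ft_force: [0.5, 0.6, 0.0]
width: 0.4
```

```bash
python3 -c "
from h import *
knob(-36,16,19,71)"
```

```text
now 15.25 [532.3 119.8  44.5] F [0.51 0.56 0.01] q6 0.88 
 tool y [ 0.77 -0.64 -0.  ] z [-0.64 -0.77 -0.01] 
 to go [ 0.0032 -0.0009  0.0018] [ 1.  -0.7  0.1]
```

Call:
carry_out([
  [0,0,0.002,3,0,0],
  [0,0,0,0,0,0],
])

```text
t: 15.5
ee_pos: [532.4, 118.8, 44.8]
orientation: [1.746, 0.769, -1.721]
ft_force: [0.8, 1.6, -1.0]
width: 0.6
```

Run:
```python
from h import *
knob(-39,16,19,71)
im=grab('scene','s7');b=np.load('b.npy')
k=proj(im,[[*w(b,-142,105),79]])[0].astype(int);x0,y0=k[0]-25,k[1]-20
cv2.imwrite('pics/s7.png',cv2.resize(im['pixels'][y0:y0+40,x0:x0+50],None,fx=14,fy=14,interpolation=cv2.INTER_CUBIC))
```

```text
now 15.5 [532.4 118.8  44.8] F [ 0.77  1.65 -0.95] q6 0.92 
 tool y [ 0.74 -0.68 -0.  ] z [-0.68 -0.74 -0.01] 
 to go [ 0.0035 -0.0007  0.0022] [ 1.3 -0.8  0.1]
```

View pics/s7.png

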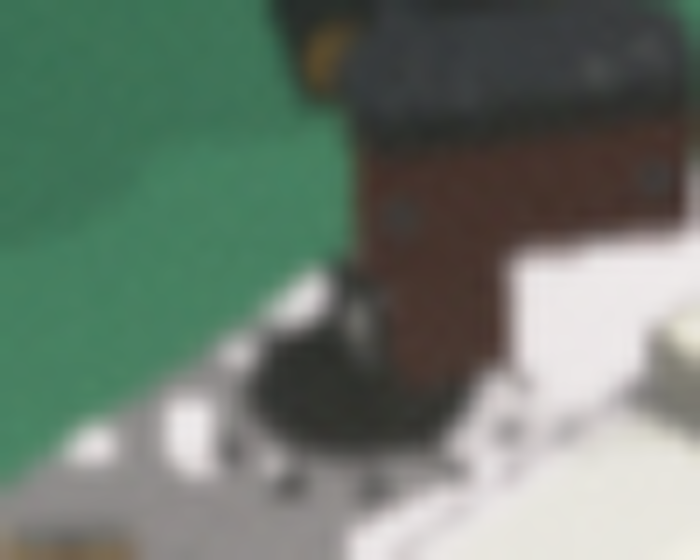

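The pointer's white line runs from (345,300) to (375,360), aiming between the fifth dot (455,465) and the sixth (370,490). So it hasn't snapped yet.

Call:
carry_out([
  [0,0.001,0.0022,4,0,0],
])

```text
t: 15.68
ee_pos: [532.3, 117.0, 44.9]
orientation: [1.792, 0.718, -1.765]
ft_force: [2.8, 3.7, -1.6]
width: 0.4
```

Call:
carry_out([
  [0,0,0,0,0,0],
])

```text
t: 15.8
ee_pos: [532.3, 117.1, 44.9]
orientation: [1.79, 0.72, -1.764]
ft_force: [1.8, 1.6, -0.8]
width: 0.7
```

```bash
python3 -c "
from h import *
knob(-43,16,19,71)"
```

```text
now 15.8 [532.3 117.1  44.9] F [ 1.75  1.56 -0.79] q6 0.98 
 tool y [ 0.69 -0.72 -0.  ] z [-0.72 -0.69 -0.02] 
 to go [ 0.0036 -0.0006  0.0023] [ 1.5 -0.9  0.1]
```

Call:
carry_out([
  [0,0.001,0.002,4,0,0],
])

```text
t: 15.92
ee_pos: [532.1, 115.4, 45.0]
orientation: [1.836, 0.667, -1.807]
ft_force: [2.9, 2.6, -2.4]
width: 0.4
```

Call:
carry_out([
  [0,0,0,0,0,0],
])

```text
t: 16.05
ee_pos: [532.1, 115.4, 45.0]
orientation: [1.834, 0.669, -1.806]
ft_force: [0.5, 1.1, -1.3]
width: 0.8
```

```bash
python3 -c "
from h import *
knob(-47,16,19,71)"
```

```text
now 16.05 [532.1 115.4  45. ] F [ 0.51  1.12 -1.29] q6 1.05 
 tool y [ 0.64 -0.77 -0.  ] z [-0.77 -0.64 -0.02] 
 to go [ 0.0036 -0.0005  0.0024] [ 1.7 -0.9  0.1]
```

Call:
carry_out([
  [0,0.001,0.002,2,0,0],
])

```text
t: 16.18
ee_pos: [531.3, 113.5, 45.0]
orientation: [1.856, 0.642, -1.827]
ft_force: [1.1, 2.2, -1.3]
width: 0.3
```

Call:
carry_out([
  [0,0,0,0,0,0],
])

```text
t: 16.3
ee_pos: [530.6, 113.1, 44.9]
orientation: [1.854, 0.643, -1.828]
ft_force: [0.7, -0.5, 0.4]
width: 0.7
```

```bash
python3 -c "
from h import *
knob(-49,16,19,71)"
```

```text
now 16.3 [530.6 113.1  44.9] F [ 0.74 -0.48  0.43] q6 1.08 
 tool y [ 0.62 -0.79 -0.  ] z [-0.79 -0.62 -0.02] 
 to go [ 0.0036 -0.0008  0.0005] [ 1.8 -0.9  0.2]
```

Force is gone and the tip sprang forward, so it snapped. Backing off and lifting to check from above.

Call:
carry_out([
  [0,0,-0.008,0,0,0],
  [-0.02,0,-0.004,0,0,0],
  [-0.05,0,0,0,0,0],
  [-0.05,0,0,0,0,0],
  [-0.03,0,0,0,0,0],
])

```text
t: 16.92
ee_pos: [537.4, 118.9, 196.5]
orientation: [1.843, 0.646, -1.835]
ft_force: [0.2, -0.2, -0.6]
width: 0.4
```

Call:
carry_out([
  [0,-0.03,-0.045,0,0,0],
  [0,-0.03,-0.045,0,0,0],
  [0,-0.03,-0.045,0,0,0],
  [0,-0.03,-0.045,0,0,0],
  [0,0,0,0,0,0],
])

```text
t: 17.55
ee_pos: [609.2, 331.1, 203.6]
orientation: [1.849, 0.644, -1.828]
ft_force: [-0.1, 0.3, -1.0]
width: 0.5
```

Run:
```python
from h import *
b=np.load('b.npy');o=ctrl.get_obs();print(o['t'],o['ee_pos'],o['ft_force'])
t=grab('top','t9');t0=np.load('pics/t0.npz')['pixels']
a=cv2.resize(t['pixels'][190:250,170:265],None,fx=8,fy=8,interpolation=cv2.INTER_CUBIC)[:380]
c=cv2.resize(t['pixels'][80:250,80:420],None,fx=760/340,fy=220/170)
cv2.imwrite('pics/t9.png',np.vstack([a,c]))
```

```text
17.55 [609.15350387 331.05373102 203.55736519] [-0.14180472  0.25958868 -1.007904  ]
```

View pics/t9.png

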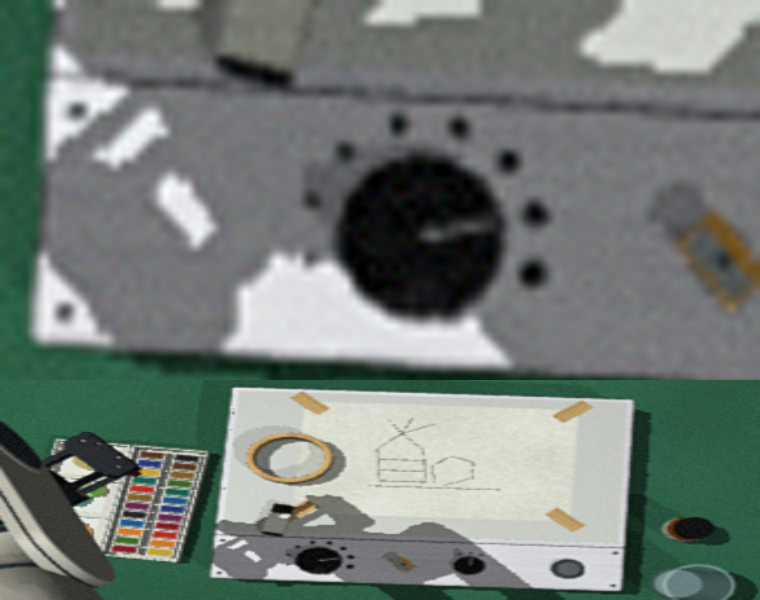

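The last look shows the knob centre at (422,237) with the white line toward (495,225), in the direction of the seventh dot (535,213). That's one click too far. The button is out and the other things are in place. I've used all my picture views, so I'll measure the pointer angle by image code and push it back one click.

```bash
cat >> h.py <<'E'
def pointer(im):
    "pointer angle (deg, box frame ccw from +x) from white line, top camera"
    b=np.load('b.npy'); ax=w(b,-142,105); v,u=np.mgrid[180:260,180:270]
    P=ray(im,np.c_[u.ravel(),v.ravel()],79)[:,:2]-ax; P=P@R.from_euler('z',b[2]).as_matrix()[:2,:2]
    g=im['pixels'][180:260,180:270].max(2).ravel().astype(float); m=np.hypot(*P.T)<20
    wt=np.clip(g[m]-np.percentile(g[m],50)-20,0,None); c=wt@P[m]/wt.sum()
    return np.degrees(np.arctan2(c[1],c[0])),np.hypot(*c),(wt>0).sum()
E
python3 - <<'E'
from h import *
for f in('t0','t3','t9'):print(f,pointer(dict(np.load(f'pics/{f}.npz'))))
knob(-75,-29,19,110)
E
```

```text
t0 (np.float64(45.94782585080239), np.float64(12.287428111254318), np.int64(20))
t3 (np.float64(45.73791169690053), np.float64(12.310130059212735), np.int64(20))
t9 (np.float64(-75.15012285602498), np.float64(9.911318410477257), np.int64(16))
now 17.6 [608.5 329.2 203.4] F [-0.78 -0.82  0.53] q6 1.38 
 tool y [ 0.62 -0.79 -0.  ] z [-0.79 -0.62 -0.01] 
 to go [0.1201 0.1047 0.2465] [28.  -0.6  0.3]
```

Call:
carry_out([
  [0,0.02,0.049,0,0,0],
  [0,0.02,0.049,0,0,0],
  [0,0.02,0.049,0,0,0],
  [0,0.02,0.049,0,0,0],
  [0,0.02,0.045,0,0,0],
  [0,0,0,9.5,0,0],
  [0,0,0,9.5,0,0],
  [0,0,0,9,0,0],
])

```text
t: 18.6
ee_pos: [468.6, 84.4, 199.3]
orientation: [2.141, 0.173, -2.139]
ft_force: [-0.2, 0.4, 0.6]
width: 0.7
```

```bash
python3 -c "
from h import *
knob(-75,-29,19,110)"
```

```text
now 18.6 [468.6  84.4 199.3] F [-0.24  0.41  0.61] q6 1.56 
 tool y [ 0.16 -0.99 -0.  ] z [-0.99 -0.16 -0.  ] 
 to go [ 0.119  -0.0087 -0.0133] [-1.1 -0.1  0.2]
```

Call:
carry_out([
  [0.03,-0.009,-0.013,0,0,0],
  [0.04,0,0,0,0,0],
  [0.04,0,0,0,0,0],
  [0,0,0,0,0,0],
])

```text
t: 19.1
ee_pos: [478.0, 91.0, 88.7]
orientation: [2.145, 0.165, -2.141]
ft_force: [-0.5, -0.2, 0.6]
width: 0.8
```

```bash
python3 -c "
from h import *
knob(-75,-29,19,72)"
```

```text
now 19.1 [478.   91.   88.7] F [-0.54 -0.25  0.6 ] q6 1.58 
 tool y [ 0.15 -0.99 -0.  ] z [-0.99 -0.15 -0.  ] 
 to go [ 0.0464 -0.0039 -0.0031] [-1.5 -0.1  0.1]
```

Call:
carry_out([
  [0.02,-0.004,0,-1.5,0,0],
  [0.018,0,0,0,0,0],
  [0.004,0,0,0,0,0],
  [0,0,0,0,0,0],
])

```text
t: 19.6
ee_pos: [479.7, 93.3, 51.7]
orientation: [2.138, 0.191, -2.121]
ft_force: [-0.4, 0.1, -0.6]
width: 0.4
```

```bash
python3 -c "
from h import *
knob(-75,-16,19,72)"
```

```text
now 19.6 [479.7  93.3  51.7] F [-0.39  0.07 -0.64] q6 1.56 
 tool y [ 0.18 -0.98 -0.  ] z [-0.98 -0.18 -0.01] 
 to go [ 0.0095 -0.002  -0.0141] [-0.1 -0.4  0.1]
```

Down another 8 mm, then approach along −z in steps.

Call:
carry_out([
  [0.006,-0.002,0,0,0,0],
  [0.002,0,-0.003,0,0,0],
  [0,0,-0.003,0,0,0],
  [0,0,0,0,0,0],
])

```text
t: 20.1
ee_pos: [487.2, 96.6, 45.5]
orientation: [2.142, 0.191, -2.118]
ft_force: [-0.1, -0.3, -0.3]
width: 0.6
```

Call:
carry_out([
  [0,0,-0.002,0,0,0],
  [0,0,0,0,0,0],
])

```text
t: 20.35
ee_pos: [489.4, 97.0, 45.5]
orientation: [2.141, 0.191, -2.118]
ft_force: [0.4, 0.1, -0.3]
width: 0.5
```

Call:
carry_out([
  [0,0,-0.002,0,0,0],
  [0,0,0,0,0,0],
])

```text
t: 20.6
ee_pos: [491.4, 97.4, 45.5]
orientation: [2.141, 0.191, -2.118]
ft_force: [-0.5, -0.1, -0.8]
width: 0.3
```

```bash
python3 -c "
from h import *
knob(-75,-16,19,72)"
```

```text
now 20.6 [491.4  97.4  45.5] F [-0.49 -0.11 -0.78] q6 1.56 
 tool y [ 0.18 -0.98 -0.  ] z [-0.98 -0.18 -0.01] 
 to go [ 0.0032 -0.     -0.0019] [-0.1 -0.6  0.1]
```

Call:
carry_out([
  [0.002,0,-0.0015,0,0,0],
  [0,0,0,0,0,0],
])

```text
t: 20.85
ee_pos: [493.0, 97.7, 43.4]
orientation: [2.141, 0.191, -2.118]
ft_force: [-0.1, 0.1, 0.8]
width: 0.3
```

Call:
carry_out([
  [0,0,-0.0015,0,0,0],
  [0,0,0,0,0,0],
])

```text
t: 21.1
ee_pos: [494.1, 97.9, 43.2]
orientation: [2.14, 0.191, -2.119]
ft_force: [-0.2, -0.3, 0.7]
width: 0.2
```

Call:
carry_out([
  [0,0,-0.0015,0,0,0],
  [0,0,0,0,0,0],
])

```text
t: 21.35
ee_pos: [494.2, 97.8, 43.1]
orientation: [2.137, 0.191, -2.122]
ft_force: [-1.8, -0.9, 1.4]
width: 0.5
```

Contact at x ≈ 494. It needs about 5 mm to pass half-way, and I'll stop by 8 mm.

Call:
carry_out([
  [0,0,-0.0025,0,0,0],
  [0,0,-0.0025,0,0,0],
])

```text
t: 21.6
ee_pos: [497.1, 97.8, 42.8]
orientation: [2.132, 0.19, -2.125]
ft_force: [-2.5, -3.9, 1.7]
width: 0.5
```

Call:
carry_out([
  [0,0,-0.0025,0,0,0],
])

```text
t: 21.72
ee_pos: [500.1, 98.3, 42.8]
orientation: [2.133, 0.19, -2.125]
ft_force: [-2.6, 0.1, -0.4]
width: 0.7
```

Call:
carry_out([
  [0,0,-0.0025,0,0,0],
])

```text
t: 21.85
ee_pos: [501.5, 98.7, 42.5]
orientation: [2.13, 0.19, -2.127]
ft_force: [-4.7, -2.1, 2.8]
width: 0.5
```

The force fell at 500 and rose again, so it has probably snapped and met the pointer a second time. Backing off to measure.

Call:
carry_out([
  [0,0,0.006,0,0,0],
  [0,0,0.006,0,0,0],
  [-0.04,0,0,0,0,0],
  [-0.05,0,0,0,0,0],
  [-0.05,0,0,0,0,0],
])

```text
t: 22.48
ee_pos: [487.4, 96.6, 182.7]
orientation: [2.127, 0.19, -2.131]
ft_force: [0.4, 0.0, 0.0]
width: 0.2
```

Call:
carry_out([
  [0,-0.05,0.01,0,0,0],
  [0,-0.05,0.01,0,0,0],
  [0,-0.05,0.01,0,0,0],
  [0,-0.05,0.01,0,0,0],
  [0,-0.05,0.01,0,0,0],
  [0,0,0,0,0,0],
])

```text
t: 23.22
ee_pos: [396.8, 342.9, 190.0]
orientation: [2.152, 0.195, -2.115]
ft_force: [1.1, -0.4, 0.4]
width: 0.3
```

Run:
```python
from h import *
o=ctrl.get_obs();print(o['t'],o['ee_pos'])
t=grab('top','t10');print(pointer(t))
# box shift / small knob / loose things: phase correlation of patches t0 -> now
g0=cv2.cvtColor(np.load('pics/t0.npz')['pixels'],cv2.COLOR_BGR2GRAY);g=cv2.cvtColor(t['pixels'],cv2.COLOR_BGR2GRAY)
for n,(x,y,h) in dict(sharp=(259,222,9),tone=(290,223,9),btn=(334,225,10),eraser=(205,187,11),tape=(209,140,22),ink=(388,195,12),jar=(391,239,20),corner=(357,240,14),tin=(132,173,40)).items():
    T=g0[y-h:y+h,x-h:x+h];S=g[y-h-8:y+h+8,x-h-8:x+h+8]
    m=cv2.matchTemplate(S,T,cv2.TM_CCOEFF_NORMED);_,v,_,l=cv2.minMaxLoc(m);print(n,l[0]-8,l[1]-8,round(v,2))
```

```text
23.225 [396.81318706 342.86523299 189.9812394 ]
(np.float64(-43.5408692719717), np.float64(11.360677503573738), np.int64(21))
sharp 0 0 1.0
tone 0 0 1.0
btn 0 0 1.0
eraser 0 0 1.0
tape 0 0 1.0
ink 0 0 0.98
jar 0 0 0.99
corner 0 0 1.0
tin 0 0 1.0
```

The pointer is now at −43.5°, and the sixth dot is at −45°. Nothing else has shifted. I'll hold briefly, then hand in.

Call:
carry_out([
  [0,0,0,0,0,0],
  [0,0,0,0,0,0],
  [0,0,0,0,0,0],
  [0,0,0,0,0,0],
])

```text
t: 23.78
ee_pos: [398.4, 338.3, 189.8]
orientation: [2.155, 0.188, -2.118]
ft_force: [0.2, 0.1, -0.7]
width: 0.5
```

```bash
python3 -c "
from h import *
print(pointer(grab('top','t11')));print(ctrl.close_job())"
```

```text
(np.float64(-43.510179996488134), np.float64(11.182841739873718), np.int64(20))
the job is handed in; nothing more can be done
None
```

The light box is switched on, and the large knob rests at the sixth dot; I handed the job in at about 24 s. I turned the knob with side pushes of the closed fingertip, but overshot to the seventh dot and pushed it back one click anticlockwise. That one click departs from "clockwise, click by click".

**Last checks:**
- **Large knob:** image code measured the pointer at −43.5° in the box's frame, and the sixth dot is at −45°. Held still and measured again just before handing in, it read the same.
- **Everything else:** comparing the top-camera picture with the first one showed no pixel shift of the box corner, small knob, button, eraser, sharpener, tape, ink bottle, jar or paint tin. The robot was clear of everything.

**What disagreed or went wrong:**
- **Tip height:** the reported tool height read about 30 mm below the real fingertip. I found this by feeling for the button and corrected for it afterwards.
- **Button force:** one press after the button had bottomed peaked at 37 N in the wrist reading, close to the 40 N limit.
- **Overshoot:** I misread the force on the third click, so the knob went one dot too far. I saw this in the last of my 12 picture views; the check after turning it back was by image code only.

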